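# Measure the free space beside the carton

## Task

Measure how much room there is between the left edge of the cabinet top and the kraft carton. Take the tape measure off the receipt book by its lock handle, hook its lip over the cabinet's left edge, draw the case back square to that edge, flat on the cabinet top, until its back comes up against the carton, then push the handle fully down to lock the blade and let go. Do not shift the carton.

Things in the scene. Friction and masses are not known exactly. Their poses are not given: they have to be found in the camera images.
- tape_measure: Grey and black tape measure, case 80 long (x) x 36 wide (y) x 50 mm high, 0.2 kg; origin at the centre of its underside. The steel blade leaves its front along +x at foot level. It starts on a red receipt book (160 x 110 x 14 mm, fixed) with the blade in and its end lip hanging over the book's short end. It is carried by the lock handle on top.
- grip (a point): Middle of the lock handle, a black bar on top of the case, 44 long (the case's x) x 18 thick (y) x 30 mm high; the point is 81 mm above the case's underside while the handle is up, with 17 mm of bar below it and 13 mm above, then a 14 mm gap down to the case's top. Axes as the case's.
- lock (a joint): How far the lock handle is pushed down into the case: 0 up (blade free), 0.008 m fully down (blade locked). It needs about 5 N, stays where it is left, and locks on teeth 5 mm apart, so that the case may shift a few mm as it locks.
- blade (a joint): How far the blade is drawn out of the case, m: 0 fully in, at most 0.18. A spring of 3 to 4 N pulls it back in while the lock is up.
- lip (a point): Lower end of the inner face (looking back at the case) of the blade's downturned lip, 20 wide x 3 mm thick, at mid width; 10 mm below the level of the case's underside. With the blade in it is 52 mm ahead of the case's origin, 12 mm ahead of its front.
- case_back (a point): Foot of the case's rear face, 40 mm behind the case's origin, at mid width.
- edge (a point): A point on the cabinet's left edge, level with the cabinet top (z = 0). The edge is straight along world x; the cabinet's side drops straight down from it, and left of it (+y) is open air. The lip may go over it anywhere opposite the carton.
- carton: Kraft carton, 102 (its x) x 124 (y) x 26 mm high, 0.9 kg, lying flat on the cabinet top; origin at the centre of its underside, its +x side (51 mm from the origin) faces the cabinet's left edge. It is the only brown carton.

How it is judged:
By the outcome, as a careful person would: the job done as asked, in the order asked, and still so for the second after the job is handed in, with the robot touching nothing.
It also fails if it takes over 45 s, if anything falls off the work surface, if the arm or the gripper's body presses on something with over 40 N, if the wrist force passes 120 N, or if a joint passes its speed limit or range.

## Robot

A 6-joint arm with a two-finger parallel gripper is mounted at the origin on a cart in front of the work surface, level with it; the furniture and walls round the work are solid. World frame = base frame: x ahead of the robot, y to its left, z up, the work surface at z = 0. Lengths are in mm, angles in degrees, forces in N, time in s.
With the tool pointing down it reaches from about 350 to 950 mm from the base axis. Payload 17.4 kg.
Tool frame: the origin (TCP) lies midway between the tips of the shut fingers; the grasp point (between the pads) lies 19 mm behind it; z points along the fingers, y is the line along which they close (so a half turn about z gives the same grasp; the last joint's range is limited). The gripper opens to 93 mm and grips with 3 to 60 N. Pads are 15 mm wide; open, the fingers measure 128 mm over their backs; the gripper's body (75 mm by 188 mm) begins 65 mm behind the grasp point.
Start: joints at [-75.218, 6.646, 82.598, -0, 90.757, -2.166], TCP at [196.756, -645.693, 195.446] pointing down, gripper open.
Joint ranges: [-162.19, 162.19], [-47.58, 125.68], [4.15, 143.07], [-65.23, 245.23], [0.69, 171.88], [-170.13, 170.13]. Speed limits (degrees/s): [108.29, 108.29, 127.2, 180, 180, 180].

## Interface

Orientations are given as [roll, pitch, yaw] about the fixed x, y, z axes, in that order (R = Rz(yaw) Ry(pitch) Rx(roll)).
In Python, from bench import bot gives the robot as it stands. The module is installed in compiled form; this text tells all that it offers. Calls block until the motion is done:
- bot.move_ptp(position, orientation): joint-space move of the TCP to a pose.
- bot.move_l(position, attitude=None, v=150, guard=None): straight line of the TCP; attitude=None keeps the orientation; v is the mean speed in mm/s. With guard (N) it stops when the force on the tool has changed by that much, and returns True; else False.
- bot.move_joints(angles): joint-space move.
- bot.gripper_to(opening): opening from 0.0 (shut) to 1.0 (fully open); the grip force is fixed at half the most; returns when the fingers have stopped.
- bot.sleep(seconds).
- bot.ik(position, orientation): joint angles nearest the present ones, or None.
- bot.observe(): the state.
- bot.camera(name): name is "side" or "top"; returns the picture (480x640x3 uint8, red, green, blue); there is no depth.
- bot.camera_params(name): a dict with "K" (3x3 intrinsics, pixels), "dist_coeffs" ([k1, k2, p1, p2, k3] as OpenCV has them; the pictures are not rectified), "position" and "rotation" of the camera in the world. Camera axes: x right, y up, looking along -z (the intrinsics and any distortion apply to the point x, -y, -z); pixel columns grow to the right and rows downward; lengths in mm; the calibration is good to about 2 mm. A picture is of the moment at which its call begins. camera_params takes no time and is no camera call.
A pose or a line that the arm cannot do raises bot.PlanningError and nothing moves.
- bot.finish_job(): hands the job in; it is judged then, once.
The state is a dict: "t": time; "joint_positions": joint angles; "joint_velocities": joint speeds; "tau": joint torques, N m; "tool_pos": TCP position; "tcp_rot": TCP orientation; "contact_force": force on the tool from outside, world axes, zero at the start; "wrist_torque": the same for the moment, N m; "width": opening from 0.0 (shut) to 1.0 (fully open); "finger_force": force on a finger pad.
Only numpy, scipy, OpenCV 4.12 (cv2) and the standard library are available. Lean on these libraries where they do the work, as an engineer would, in place of code of your own. Each camera call takes 0.05 s, during which the arm holds its last target. There are 200 camera calls.

## Working session

There is one attempt and no reset: what is moved stays moved. The work goes in short steps, each a Python script; the robot and the scene stay as the last script left them, time stands still between calls to the robot, and variables do not carry over. Pictures are saved under pics/ and viewed, at most 10 in all, crops included, and the job is handed in when it is done.

```bash
mkdir -p pics
python3 - <<'E'
from bench import bot
import cv2
for n in ("top","side"):
    im=bot.camera(n); cv2.imwrite(f"pics/{n}0.png",im[:,:,::-1])
    p=bot.camera_params(n); print(n,p)
s=bot.observe(); print(s["t"],s["tool_pos"],s["tcp_rot"],s["contact_force"])
E
```

```text
top {'K': array([[455.07141347,   0.        , 326.75114936],
       [  0.        , 455.07141347, 244.98037677],
       [  0.        ,   0.        ,   1.        ]]), 'dist_coeffs': array([0.01119828, 0.        , 0.        , 0.        , 0.        ]), 'position': array([484.08775977, 205.56203467, 946.53657512]), 'rotation': array([  3.84365919,  -1.66224798, -90.43976142])}
side {'K': array([[595.0905766 ,   0.        , 318.44264367],
       [  0.        , 595.0905766 , 239.95760068],
       [  0.        ,   0.        ,   1.        ]]), 'dist_coeffs': array([-0.11520532,  0.        ,  0.        ,  0.        ,  0.        ]), 'position': array([ 500.33123008, 1052.56590612,  475.85988624]), 'rotation': array([  65.47379486,   -0.19335025, -176.86652758])}
0.1 [ 196.71029846 -645.4672085   194.77812066] [-1.79939025e+02 -2.73844058e-03  1.69492689e+01] [ 0.44980254 -0.42327502  0.42506424]
```

View pics/top0.png

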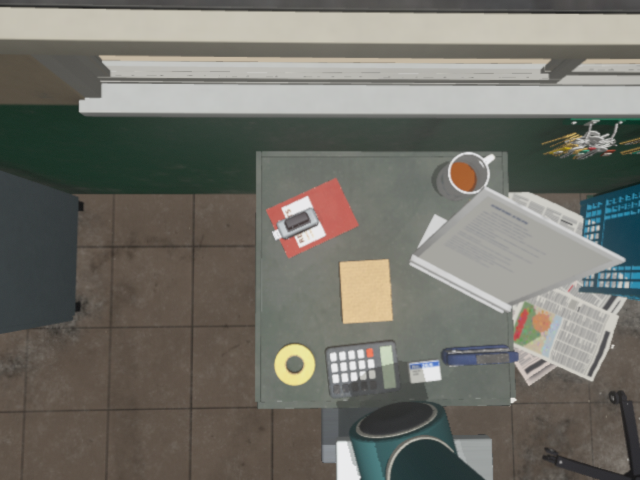

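View pics/side0.png

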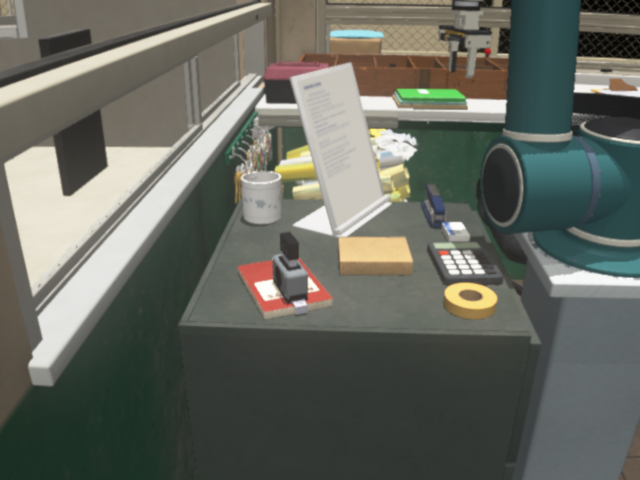

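The top view shows the cabinet's left edge at column ~257, the carton at (340–392, 260–323), and the tape at about (297,222) with its lip at about (275,235). In the side view the black handle is at (289,245) and the cabinet edge runs along row ~325. I'll get positions from these next.

```bash
cat > h.py <<'E'
import numpy as np, cv2
from bench import bot
from scipy.spatial.transform import Rotation as Ro
P={n:bot.camera_params(n) for n in("top","side")}
def ray(n,px):
    p=P[n]; u=cv2.undistortPoints(np.array(px,float).reshape(-1,1,2),p["K"],p["dist_coeffs"])[:,0]
    d=np.c_[u[:,0],-u[:,1],-np.ones(len(u))]
    return np.array(p["position"]),d@Ro.from_euler('xyz',p["rotation"],degrees=True).as_matrix().T
def plane(n,px,z):
    o,d=ray(n,px); return o+d*((z-o[2])/d[:,2])[:,None]
def tri(a,b):
    oa,da=ray("top",[a]); ob,db=ray("side",[b]); da,db=da[0],db[0]
    s=np.linalg.lstsq(np.c_[da,-db],ob-oa,rcond=None)[0]
    A,B=oa+s[0]*da,ob+s[1]*db; return (A+B)/2,np.linalg.norm(A-B)
def blob(m,box):
    x0,y0,x1,y1=box; k=np.zeros_like(m); k[y0:y1,x0:x1]=m[y0:y1,x0:x1]
    c=max(cv2.findContours(k,cv2.RETR_EXTERNAL,cv2.CHAIN_APPROX_NONE)[0],key=cv2.contourArea); return c
E
python3 - <<'E'
from h import *
np.set_printoptions(precision=1,suppress=True)
T=cv2.imread("pics/top0.png");S=cv2.imread("pics/side0.png")
# edge: strongest horizontal gradient per row, top
g=cv2.cvtColor(T,cv2.COLOR_BGR2Lab).astype(float)
d=np.abs(np.diff(cv2.GaussianBlur(g,(3,3),0),axis=1)).sum(2)
pts=[(248+np.argmax(d[r,248:268])+.5,r) for r in range(205,395,10)]
w=plane("top",pts,0); print("edge top",w[:,:2].T)
g=cv2.cvtColor(S,cv2.COLOR_BGR2Lab).astype(float)
d=np.abs(np.diff(cv2.GaussianBlur(g,(3,3),0),axis=0)).sum(2)
pts=[(c,315+np.argmax(d[315:340,c])+.5) for c in range(210,520,20)]
w=plane("side",pts,0); print("edge side",w[:,:2].T)
h=cv2.cvtColor(T,cv2.COLOR_BGR2HSV)
m=cv2.inRange(h,(8,60,100),(30,255,255))
r=cv2.minAreaRect(blob(m,(325,245,410,335))); b=cv2.boxPoints(r); print("carton",b,plane("top",b,26)[:,:2])
g=cv2.cvtColor(T,cv2.COLOR_BGR2GRAY)
m=cv2.inRange(g,0,62)
c=blob(m,(265,200,325,245));r=cv2.minAreaRect(c);b=cv2.boxPoints(r);print("handle top",r);print(plane("top",b,108)[:,:2])
hs=cv2.cvtColor(S,cv2.COLOR_BGR2GRAY); ms=cv2.inRange(hs,0,45)
c2=blob(ms,(270,225,310,275)); r2=cv2.boundingRect(c2);print("handle side",r2)
v=np.hstack([cv2.resize(T[195:250,260:330],None,fx=5.6,fy=5.6,interpolation=2),cv2.resize(S[225:325,260:330],(392,560))[:308]*0+cv2.resize(S[225:280,255:325],(392,308))])
v2=np.hstack([cv2.resize(T[180:245,245:315]*0+T[240:305,325:395],(392,280)),cv2.resize(S[270:335,270:340],(392,280))])
cv2.imwrite("pics/z.png",np.vstack([v,v2]))
E
```

```text
edge top [[632.  610.9 590.  569.1 548.3 527.5 506.8 486.2 465.6 445.1 424.6 404.2
  383.9 363.6 343.4 323.3 303.2 283.2 263.3]
 [325.8 300.8 325.7 325.6 325.5 325.5 325.4 325.4 325.3 325.2 325.2 327.2
  327.1 327.  326.9 326.9 326.8 326.7 326.6]]
edge side [[697.7 668.4 638.7 609.1 579.8 550.9 521.8 492.8 463.9 435.1 406.2 377.4
  348.7 312.  290.3 261.4]
 [326.2 324.1 324.8 325.5 326.3 324.5 325.4 326.3 324.7 325.8 324.4 325.6
  326.8 281.8 324.4 325.8]]
carton [[338.1 261.3]
 [389.1 258.4]
 [392.6 320.6]
 [341.7 323.5]] [[512.5 155.6]
 [517.8  51.9]
 [392.5  46.9]
 [387.8 149.6]]Traceback (most recent call last):
  File "<stdin>", line 18, in <module>
  File "h.py", line 17, in blob
    c=max(cv2.findContours(k,cv2.RETR_EXTERNAL,cv2.CHAIN_APPROX_NONE)[0],key=cv2.contourArea); return c
ValueError: max() iterable argument is empty
```

Run:
```python
from h import *
np.set_printoptions(precision=1,suppress=True)
T=cv2.imread("pics/top0.png");S=cv2.imread("pics/side0.png")
G=cv2.cvtColor(T,cv2.COLOR_BGR2GRAY);H=cv2.cvtColor(S,cv2.COLOR_BGR2GRAY)
print(G[208:240:3,270:322:3]);print(H[230:302:5,270:312:3])
def bigcrop(I,x,y,w,h,W,Hh): return cv2.resize(I[y:y+h,x:x+w],(W,Hh),interpolation=cv2.INTER_CUBIC)
v=np.hstack([bigcrop(T,262,195,64,64,400,400),bigcrop(S,250,225,64,96,400,600)[:400]*0+bigcrop(S,245,230,90,90,400,400)])
cv2.imwrite("pics/z.png",v)
```

```text
[[124 126 126 127 219 232 226 232 232 232 232 231 215 162 172 132 132 132]
 [125 124 126 126 170 208 189 225 232 229 200 137 170 189 175 135 127 131]
 [124 125 126 127 132 225 221 206 175 112  89  94  84 185 194 159 127 133]
 [125 126 127 128 129 187 139 105  94 102 105 109 109 153 196 176 133 127]
 [107 127 127 155 151 108 102 105 109 113 115 105  73 111 197 205 149 126]
 [114 126 129 187 196  79 110 113 115  99  68  76 114 173 189 159 181 143]
 [114 135 120 184 201 146 103  89  65  87 127 174 182 147 106 170 229 216]
 [116 116 168 161 202 198  79  96 133 189 175 131  89 172 229 232 232 232]
 [115 209 225 183 194 206 178 188 166 115  80 193 218 230 229 232 232 232]
 [118 188 231 225 167 189 156 109 112 172 184 231 223 231 222 232 232 232]
 [123 118 219 189 111  99 130 124 146 217 218 221 232 224 232 231 219 149]]
[[107 108 111 111 113 112 111 115 117 118 120 122 129 155]
 [106 108 110  96  58  62  62  67 110 115 116 118 117 118]
 [109 110 112 103  53  57  61  62  63  95 110 112 114 114]
 [111 112 112 102  57  56  53  54  54  56 110 109 109 109]
 [110 109 111 108  59  56  52  53  53  56 112 111 111 109]
 [114 126 158 149 118  66  52  53  52  56 112 110 111 109]
 [120 108 153 125  55 102  92 103 112 129 125 111 109 109]
 [123  89  83 147 145  58  95 131 126  79 128 127 121 113]
 [129  91  50  67 138 164 105 122 145 170 175 175 134 128]
 [129  96  51  49  85 135 166 171 165 158 145 136 117 128]
 [239 139  62  49  77  85 100 101 100  99  99  97 100 251]
 [253 219  87  50  78  84  98  99  99 100  98  98  98 247]
 [253 253 220 108  77  84  97  99  98  98  98  97  96 221]
 [210 245 185 156  97  97  96  82  74  64  54  51  63 131]
 [165 145 134 131  95  66  55  60  90 110 148 176  93 128]]
```

View pics/z.png

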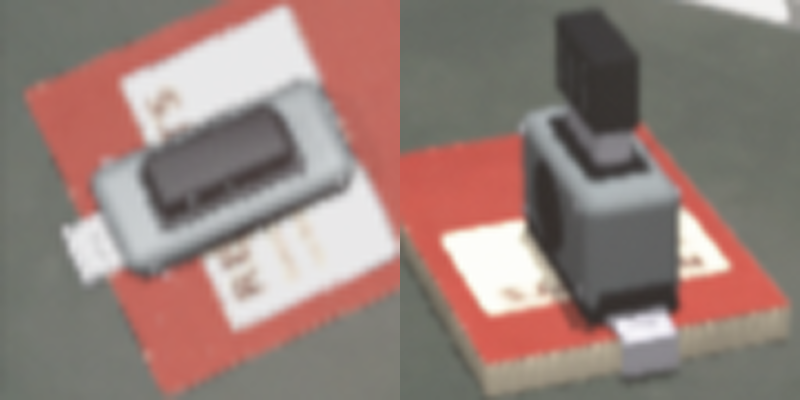

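The crop shows the handle's top face centred at about (297.5,220), with the case axis running down-left at ~24° and the lip at about (275,236). In the side view the handle spans (281–299, 231–262). Next I'll compute the pose numerically and move above it.

Run:
```python
from h import *
np.set_printoptions(precision=1,suppress=True)
T=cv2.imread("pics/top0.png");S=cv2.imread("pics/side0.png")
G=cv2.cvtColor(T,cv2.COLOR_BGR2GRAY);Hh=cv2.cvtColor(T,cv2.COLOR_BGR2HSV)
m=((G<135)&(Hh[:,:,1]<70)).astype(np.uint8)*255
c=blob(m,(284,209,313,233)); r=cv2.minAreaRect(c); b=cv2.boxPoints(r); print("handle",r)
W=plane("top",b,105)[:,:2]; print(W,W.mean(0))
mr=cv2.inRange(Hh,(0,90,80),(10,255,255))|cv2.inRange(Hh,(165,90,80),(180,255,255))
c=blob(mr,(260,170,365,265)); b=cv2.boxPoints(cv2.minAreaRect(c)); Wb=plane("top",b,14)[:,:2]; print("book",b,Wb,Wb.mean(0))
for Q in (W,Wb):
    for i in range(4):
        e=Q[(i+1)%4]-Q[i]; print(np.linalg.norm(e),np.degrees(np.arctan2(e[1],e[0])))
H=cv2.cvtColor(S,cv2.COLOR_BGR2GRAY)
# handle top-face centre seen in side by hand: crop px (598,25)->
sp=(245+(598-400)*90/400,230+25*90/400)
print(sp,tri(r[0],sp))
print("lip",plane("top",[(262+78/6.25,195+255/6.25)],14))
print(bot.ik([W.mean(0)[0],W.mean(0)[1],180],[180,0,0]))
```

```text
handle ((296.4690856933594, 220.680419921875), (13.199501037597656, 25.079050064086914), 66.03751373291016)
[[587.9 262.8]
 [606.8 220.2]
 [584.2 210.4]
 [565.3 252.9]] [586.  236.6]
book [[265.3 209.3]
 [336.  176.6]
 [358.6 225.2]
 [287.9 258. ]] [[620.8 303.9]
 [688.8 157.7]
 [587.  112. ]
 [520.3 257.8]] [604.2 207.8]
46.57509796892701 -66.06071118334626
24.669372557475626 -156.46603189520042
46.50998406575779 113.84767002174631
24.594626591918516 23.684567075036774
161.28510375867617 -65.04101066282112
111.61295841008283 -155.81825674049952
160.38091467911497 114.5869604725162
110.56298565397684 24.64470404998489
(289.55, 235.625) (array([586.5, 236.5, 108.9]), np.float64(1.887932089542984))
lip [[566.  285.1  14. ]]
[ 19.7   1.6  89.4  -0.   89.1 109.7]
```

Best estimate of the tape pose: origin (589.5, 238), yaw 114.5°. The paper stand is tall, so I'll swing over high and then descend.

Run:
```python
from h import *
Y=114.5
bot.move_ptp([120,-440,500],[180,0,16.9])
q=bot.observe()["joint_positions"]; print(q)
a=bot.ik([417,168,500],[180,0,Y]); print(a, bot.ik([589.5,238,135],[180,0,Y]))
assert abs(a[0]-22)<5
bot.move_joints(a)
bot.move_ptp([589.5,238,135],[180,0,Y])
s=bot.observe();print(s["t"],s["tool_pos"],s["tcp_rot"],s["joint_positions"],s["contact_force"])
S=bot.camera("side");T=bot.camera("top")
cv2.imwrite("pics/a.png",np.hstack([cv2.resize(S[80:340,170:430],(400,400)),cv2.resize(T[120:330,230:440],(400,400))])[:,:,::-1])
```

```text
[-7.79469431e+01 -1.51105698e+01  7.48165923e+01 -1.75700861e-04
  1.20426661e+02 -4.84758956e+00]
[ 1.86917933e+01 -1.59583231e+01  7.53305407e+01 -2.54444375e-14
  1.20627782e+02 -5.80820672e+00] [19.6866809   3.06524527 92.0222214   0.         84.91253332 -4.8133191 ]
5.425 [589.95862736 238.10665738 136.64547279] [1.79879742e+02 1.10317113e-02 1.14495647e+02] [ 1.96822687e+01  2.99312118e+00  9.19429334e+01 -9.05403105e-04
  8.49431859e+01 -4.81331115e+00] [-0.06329648 -0.38757494  0.14494222]
```

View pics/a.png

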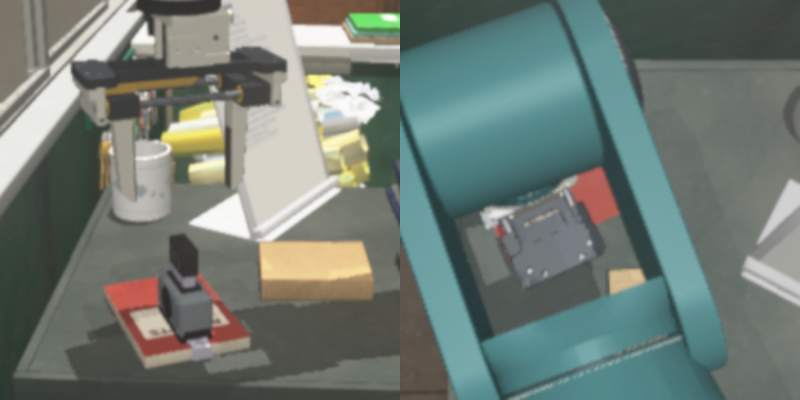

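The fingers straddle the handle symmetrically: their midpoint is at crop column ~181 and the handle at ~183. I'll grasp, lift and carry.

Run:
```python
from h import *
Y=114.5
bot.move_l([589.5,238,79],v=80,guard=8)
bot.gripper_to(0.0)
s=bot.observe();print(s["t"],s["tool_pos"],s["width"]*93,s["finger_force"],s["contact_force"])
z0=s["tool_pos"][2]; open("z0","w").write(str(z0))
bot.move_l([589.5,238,79+45],v=80)
bot.move_l([455,278,79+45],[180,0,90],v=120)
bot.sleep(.3)
s=bot.observe();print(s["t"],s["tool_pos"],s["tcp_rot"],s["width"]*93,s["contact_force"],s["wrist_torque"])
S=bot.camera("side");T=bot.camera("top")
cv2.imwrite("pics/b_s.png",S[:,:,::-1])
cv2.imwrite("pics/b.png",np.hstack([cv2.resize(S[150:350,250:450],(400,400)),cv2.resize(T[180:360,220:400],(400,400))])[:,:,::-1])
```

```text
7.5417 [589.45556479 237.98452409  78.97143238] 17.533109965461737 29.98486965894699 [ 0.33535255 -0.54390224  0.07758071]
9.875 [455.16768035 277.89261313 123.88731827] [-1.79991912e+02  6.31405112e-03  8.99903457e+01] 17.605995426610995 [ 0.34675118 -0.43069913 -2.81720727] [-0.02450785 -0.07953774 -0.02150667]
```

View pics/b.png

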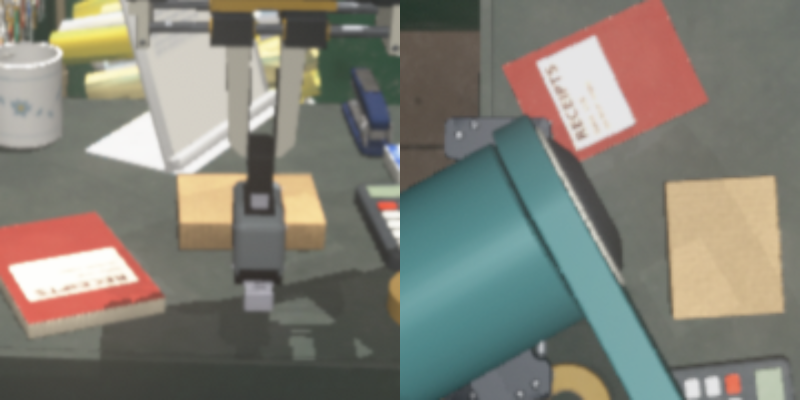

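The tape hangs straight, facing the left edge, with its lip bottom at side pixel ~(379,304). The carton hasn't moved. I'll check the lip position from that pixel.

Run:
```python
from h import *
np.set_printoptions(precision=1,suppress=True)
S=cv2.imread("pics/b_s.png");G=cv2.cvtColor(S,cv2.COLOR_BGR2GRAY)
print(G[284:312,374:386:2].T)
print(plane("side",[(379,304.5)],48.9), plane("side",[(379,304.5)],48.9)[0,1]-277.9,"expect ~55 outer")
```

```text
[[ 79  57  49  47  48  65 108 148 168 172 170 167 168 159 149 146 147 147
  145 143 137 109  80  72  72  72  72  71]
 [ 81  59  49  47  48  64 106 141 160 159 162 164 169 161 150 147 147 147
  145 144 137 109  81  72  72  71  72  71]
 [ 81  60  49  48  48  62  95 117 139 142 150 161 169 161 150 147 147 147
  145 143 136 109  80  72  71  70  71  71]
 [ 81  60  49  47  47  61  93 122 144 142 153 167 173 162 150 147 148 147
  146 144 137 108  81  71  71  71  71  71]
 [ 81  59  49  47  46  55  88 126 149 149 155 166 173 160 149 147 147 147
  146 145 137 110  84  72  71  72  72  72]
 [ 81  60  49  46  46  55  88 129 155 164 165 166 170 158 146 146 146 145
  144 142 137 115  95  89  90  89  82  76]]
[[453.5 330.3  48.9]] 52.371717122911946 expect ~55 outer
```

Run:
```python
from h import *
np.set_printoptions(precision=2,suppress=True)
bot.move_l([455,281,124],v=60)
bot.move_l([455,281,69],v=60,guard=4)
bot.sleep(.2)
hit=bot.move_l([455,281,63],v=8,guard=2.2)
s=bot.observe();print(hit,s["t"],s["tool_pos"],s["tcp_rot"],s["contact_force"],s["wrist_torque"])
S=bot.camera("side")
cv2.imwrite("pics/c.png",cv2.resize(S[190:350,280:480],(800,600))[:,:,::-1])
```

```text
True 11.975 [454.82 280.96  65.6 ] [-179.98    0.01   90.  ] [-0.26  0.03  4.59] [-0.03  0.03  0.  ]
```

View pics/c.png

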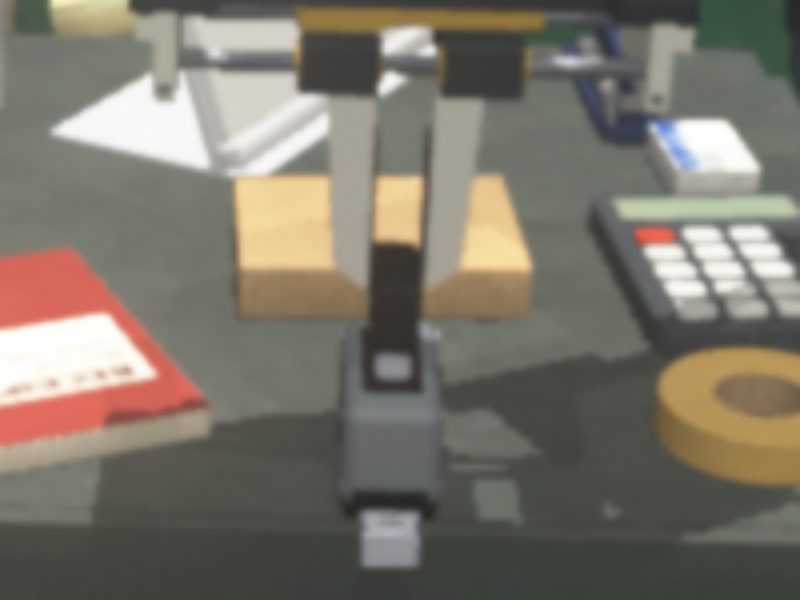

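The lip hangs past the edge (rows 515–565 of the crop) and the case stands on the top with the handle up. I'll draw back quickly first, then slowly under guard.

Run:
```python
from h import *
np.set_printoptions(precision=2,suppress=True)
f=lambda l:(lambda s:print(l,round(s["t"],2),s["tool_pos"],s["contact_force"],s["wrist_torque"]))(bot.observe())
x,y,z=bot.observe()["tool_pos"]
bot.move_l([455,281,z-.3],v=5); bot.sleep(.2); f("raise?")
bot.move_l([455,281,z],v=5); bot.sleep(.2); f("z")
if bot.observe()["contact_force"][2]>2: bot.move_l([455,281,z+.4],v=5); z+=.4; bot.sleep(.2); f("up")
open("z1","w").write(str(z))
print(bot.move_l([455,250,z],v=40,guard=15)); bot.sleep(.2); f("250")
print(bot.move_l([455,201,z],v=40,guard=8)); bot.sleep(.2); f("201")
S=bot.camera("side")
cv2.imwrite("pics/d.png",cv2.resize(S[190:350,280:480],(800,600))[:,:,::-1])
```

```text
raise? 12.49 [455.02 281.01  65.33] [-0.62 -0.14  4.69] [-0.09  0.04  0.03]
z 12.94 [454.9  280.97  65.34] [-0.43  0.48 -0.7 ] [-0.01 -0.1   0.02]
False
250 14.07 [455.03 250.    65.56] [0.37 0.15 5.22] [ 0.29 -0.22  0.01]
False
201 15.64 [455.   201.07  65.57] [-0.55  1.66  5.05] [ 0.52 -0.2  -0.05]
```

View pics/d.png

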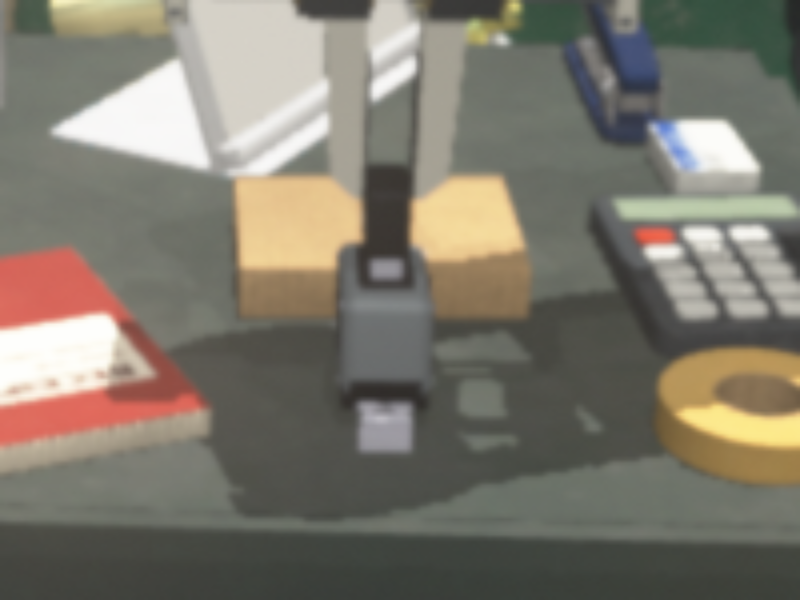

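The blade did not come out: in crop d the lip is on the cabinet top at (385,450) and still next to the case. I'll compute the heights of the lip, foot and handle from pictures b, c and d.

Run:
```python
from h import *
np.set_printoptions(precision=1,suppress=True)
def zat(px,y):
    o,d=ray("side",[px]); d=d[0]; return o+d*((y-o[1])/d[1])
def c(p): return (280+p[0]/4,190+p[1]/3.75)
def b(p): return (250+p[0]/2,150+p[1]/2)
for n,k,Y in (("b",b,277.9),("c",c,281),("d",c,201)):
    pts=dict(b=dict(liptip=(258,310),liptop=(258,290),stembot=(258,209),bartop=(258,135),barbot=(258,193),tips=(240,153)),
      c=dict(liptip=(390,567),liptop=(390,530),stembot=(395,380),bartop=(395,245),barbot=(395,353),tips=(360,288)),
      d=dict(liptip=(385,452),liptop=(385,418),stembot=(385,280),bartop=(385,165),barbot=(385,258),tips=(350,195)))[n]
    off=dict(liptip=55,liptop=55,stembot=4,bartop=-22,barbot=22,tips=0)
    for q,p in pts.items(): print(n,q,zat(k(p),Y+off[q]))
```

```text
b liptip [453.6 332.9  49.6]
b liptop [454.4 332.9  65.7]
b stembot [454.3 281.9 103.3]
b bartop [455.4 255.9 149.9]
b barbot [455.9 299.9 124.3]
b tips [468.7 277.9 144.9]
c liptip [453.1 336.   -8.8]
c liptop [453.9 336.    8. ]
c stembot [452.  285.   44.6]
c bartop [453.2 259.   90.8]
c barbot [453.7 303.   66.4]
c tips [466.3 281.   82.6]
d liptip [452.4 256.   -6. ]
d liptop [453.2 256.   10.3]
d stembot [453.2 205.   48. ]
d bartop [454.2 179.   89.8]
d barbot [454.6 223.   67.3]
d tips [468.4 201.   85.4]
```

Run:
```python
from h import *
np.set_printoptions(precision=2,suppress=True)
T=bot.camera("top");S=bot.camera("side");s=bot.observe()
print(s["t"],s["tool_pos"],s["contact_force"],s["width"]*93)
cv2.imwrite("pics/e.png",np.hstack([cv2.resize(S[210:330,330:430],(500,600),interpolation=cv2.INTER_CUBIC),cv2.resize(T[220:340,240:300],(300,600),interpolation=cv2.INTER_CUBIC)])[:,:,::-1])
```

```text
15.7917 [454.99 201.05  65.54] [0.06 2.3  4.5 ] 17.348108790154242
```

View pics/e.png

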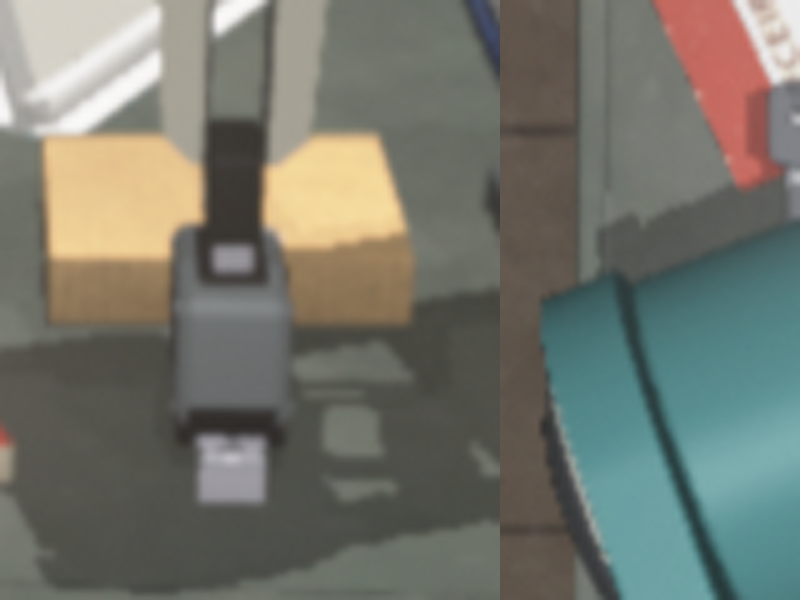

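The rays fit the case having tipped nose-up. The spring pull at foot level, against a grip 84 mm above it, rode the lip over the edge, so the case now rests on its heel and lip. I'll lift back to pose b and compare pixel profiles to find any tilt, slip or handle travel.

Run:
```python
from h import *
np.set_printoptions(precision=2,suppress=True,linewidth=200)
bot.move_l([455,201,124],v=120); bot.move_l([455,278,124],v=120); bot.sleep(.2)
S=bot.camera("side");T=bot.camera("top");s=bot.observe();print(s["t"],s["tool_pos"],s["contact_force"],s["wrist_torque"])
cv2.imwrite("pics/f_s.png",S[:,:,::-1]);cv2.imwrite("pics/f_t.png",T[:,:,::-1])
A=cv2.cvtColor(cv2.imread("pics/b_s.png"),6);B=cv2.cvtColor(cv2.imread("pics/f_s.png"),6)
a=A[205:312,377:381].mean(1).astype(int);b=B[205:312,377:381].mean(1).astype(int)
for i in range(0,107,1): print(205+i,a[i],b[i],end=" | " if i%8<7 else "\n")
```

```text
17.5167 [455.11 277.64 124.14] [ 0.28  0.63 -3.57] [-0.08 -0.09 -0.08]
205 187 187 | 206 189 190 | 207 204 204 | 208 229 229 | 209 242 242 | 210 245 245 | 211 237 237 | 212 211 211
213 175 175 | 214 142 142 | 215 121 124 | 216 102 115 | 217 78 97 | 218 62 72 | 219 58 60 | 220 58 58
221 58 58 | 222 58 58 | 223 58 58 | 224 58 59 | 225 59 60 | 226 60 63 | 227 61 64 | 228 62 61
229 60 59 | 230 59 59 | 231 57 58 | 232 58 59 | 233 58 58 | 234 58 58 | 235 58 57 | 236 57 58
237 57 57 | 238 57 58 | 239 56 57 | 240 56 57 | 241 56 57 | 242 56 57 | 243 56 56 | 244 56 58
245 58 76 | 246 79 117 | 247 116 142 | 248 138 146 | 249 142 146 | 250 143 141 | 251 144 112 | 252 141 73
253 126 60 | 254 95 77 | 255 66 100 | 256 63 115 | 257 83 122 | 258 107 129 | 259 118 134 | 260 122 132
261 126 123 | 262 128 116 | 263 125 111 | 264 119 110 | 265 115 110 | 266 109 109 | 267 106 110 | 268 105 109
269 105 109 | 270 105 109 | 271 105 108 | 272 105 108 | 273 104 108 | 274 104 107 | 275 104 107 | 276 103 107
277 104 106 | 278 103 106 | 279 102 105 | 280 102 102 | 281 101 89 | 282 101 68 | 283 96 53 | 284 81 48
285 60 47 | 286 49 47 | 287 47 62 | 288 47 97 | 289 61 126 | 290 95 138 | 291 120 152 | 292 142 166
293 143 176 | 294 152 168 | 295 163 156 | 296 170 154 | 297 161 154 | 298 149 154 | 299 147 152 | 300 147 149
301 147 144 | 302 145 127 | 303 143 102 | 304 136 95 | 305 108 86 | 306 80 74 | 307 71 71 | 308 71 70
309 70 71 | 310 71 71 | 311 70 70 |
```

The tape is tilted ~2.6° nose-up in the pads and the handle has been pushed in ~3–4 mm. Gripping along y resists pitch poorly. I'll set the tape down flat with the lip over the edge, then regrip the bar by its two ends, with the fingers closing along the case's x, so pitch is held.

Run:
```python
from h import *
np.set_printoptions(precision=2,suppress=True,linewidth=200)
f=lambda l:(lambda s:print(l,round(s["t"],2),s["tool_pos"],s["contact_force"],s["wrist_torque"],s["width"]*93))(bot.observe())
bot.move_l([455,279,72],v=100)
print(bot.move_l([455,279,64.5],v=15,guard=3)); f("down")
bot.gripper_to(1.0)
bot.move_l([455,279,135],v=150)
bot.move_ptp([455,281,135],[180,0,180]); f("turned")
bot.move_l([455,281,100],v=120)
print(bot.move_l([455,281,57],v=60,guard=4))
f("low")
S=bot.camera("side"); cv2.imwrite("pics/g_s.png",S[:,:,::-1])
cv2.imwrite("pics/g.png",cv2.resize(S[190:350,280:480],(800,600))[:,:,::-1])
```

```text
True
down 18.71 [454.86 279.23  64.36] [-0.04  3.15  4.07] [ 0.39 -0.05  0.02] 17.737824921967505
turned 22.0 [454.86 280.94 134.57] [ 0.05 -0.79  0.01] [ 0.12 -0.18  0.03] 92.93813185528266
False
low 23.31 [455.14 281.1   57.3 ] [ 0.67  0.67 -0.16] [ 0.07 -0.12  0.03] 92.61390986307724
```

View pics/g.png

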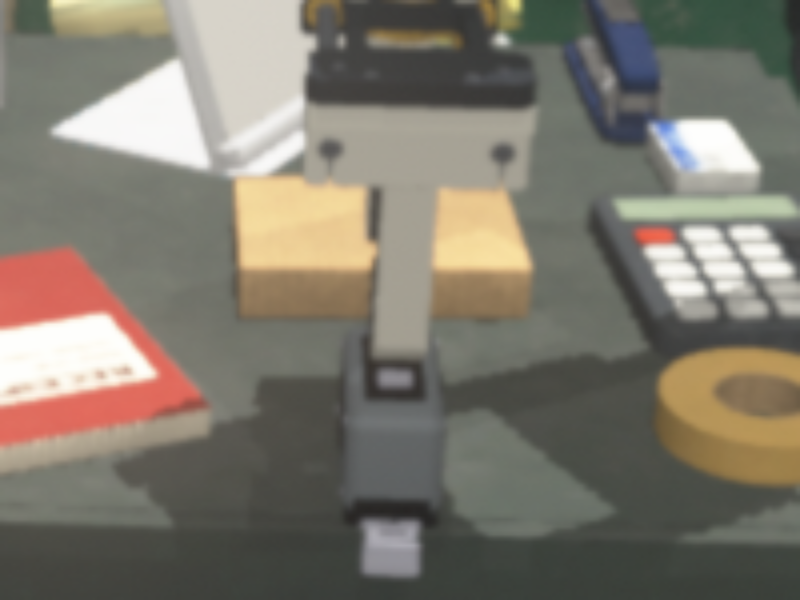

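The tape stands flat with its lip over the edge (tip at crop (392,577)), and the open fingers sit fore and aft of the bar. I'll close, draw a little and check for spring force.

Run:
```python
from h import *
np.set_printoptions(precision=2,suppress=True,linewidth=200)
f=lambda l:(lambda s:print(l,round(s["t"],2),s["tool_pos"],s["contact_force"],s["wrist_torque"],s["width"]*93))(bot.observe())
bot.move_l([454,281,57],v=20)
bot.gripper_to(0.0); f("grip")
print(bot.move_l([454,262,57],v=30,guard=12)); bot.sleep(.15); f("262")
S=bot.camera("side"); cv2.imwrite("pics/h_s.png",S[:,:,::-1])
A=cv2.cvtColor(cv2.imread("pics/g_s.png"),6);B=cv2.cvtColor(cv2.imread("pics/h_s.png"),6)
for r in range(300,350,2): print(r,A[r,368:388:3],B[r,368:388:3])
```

```text
grip 24.44 [454.05 281.1   57.08] [-0.14  2.    0.16] [ 0.38 -0.13  0.03] 43.371270752913404
False
262 25.38 [454.04 261.85  57.07] [1.52 2.82 2.76] [ 0.59 -0.09  0.01] 43.8692819789204
300 [ 99 109 109 109 108 108 107] [ 97 100 101 100 101 100  99]
302 [106 115 116 116 115 115 114] [ 96 101 100 100 101 101  99]
304 [ 98 108 108 109 109 110 110] [ 95 100 100 100 100  99  98]
306 [ 95 101 101 101 101 101 101] [ 95  99 100  99  98  99  98]
308 [ 95 101 101 100 100 100 100] [96 99 99 98 99 98 97]
310 [ 94  99 100  99 100  99  98] [94 98 98 98 98 98 96]
312 [94 99 99 99 99 99 99] [95 97 97 97 97 97 95]
314 [93 99 98 99 99 98 98] [75 74 73 74 77 77 82]
316 [94 98 98 98 98 98 97] [53 43 43 42 42 43 58]
318 [93 98 98 97 97 96 97] [42 43 42 41 40 40 43]
320 [93 97 98 97 97 97 95] [ 48 123 128 121 107 100  40]
322 [84 82 82 85 89 90 90] [ 68 144 151 148 144 136  58]
324 [58 44 43 43 45 44 51] [ 71 142 161 134 159 140  68]
326 [43 38 39 39 38 39 40] [ 74 137 153 145 162 143  74]
328 [40 90 92 79 78 80 38] [ 72 132 165 160 162 145  73]
330 [ 59 132 149 135 141 143  52] [ 75 139 160 165 169 165  75]
332 [ 63 126 164 143 144 150  66] [ 67 139 148 148 149 144  71]
334 [ 62 129 171 167 164 146  62] [ 64 137 147 148 148 135  63]
336 [ 63 131 151 153 155 150  62] [ 65 134 144 144 145 131  63]
338 [ 63 136 147 147 148 142  63] [ 63  88  97 103 110 103  63]
340 [ 63 136 146 146 146 142  63] [63 61 61 60 60 61 62]
342 [ 63 122 134 136 138 135  63] [62 62 61 60 60 61 61]
344 [61 62 68 72 77 76 62] [63 61 62 61 61 62 62]
346 [61 60 58 58 60 61 62] [62 62 61 61 61 62 61]
348 [61 59 58 58 59 61 61] [61 61 60 61 61 61 60]
```

The lip stopped at the edge (row 339) while the case kept moving back, with a ~3 N pull, so the blade is feeding out. I'll continue to just short of the carton and check.

Run:
```python
from h import *
np.set_printoptions(precision=2,suppress=True,linewidth=200)
f=lambda l:(lambda s:print(l,round(s["t"],2),s["tool_pos"],s["contact_force"],s["wrist_torque"],s["width"]*93))(bot.observe())
print(bot.move_l([454,200,57],v=40,guard=10)); bot.sleep(.2); f("200")
S=bot.camera("side"); cv2.imwrite("pics/i_s.png",S[:,:,::-1])
B=cv2.cvtColor(cv2.imread("pics/i_s.png"),6)
print([(r,B[r,372:382].mean().astype(int)) for r in range(286,348,2)])
print(bot.move_l([454,186,57],v=3.5,guard=1.3)); f("touch")
```

```text
False
200 27.32 [453.98 200.26  57.05] [0.13 5.17 1.45] [ 1.15 -0.14 -0.01] 43.64720722119589
[(286, np.int64(99)), (288, np.int64(99)), (290, np.int64(98)), (292, np.int64(95)), (294, np.int64(63)), (296, np.int64(45)), (298, np.int64(67)), (300, np.int64(139)), (302, np.int64(162)), (304, np.int64(169)), (306, np.int64(168)), (308, np.int64(168)), (310, np.int64(169)), (312, np.int64(169)), (314, np.int64(167)), (316, np.int64(159)), (318, np.int64(151)), (320, np.int64(158)), (322, np.int64(152)), (324, np.int64(216)), (326, np.int64(232)), (328, np.int64(246)), (330, np.int64(198)), (332, np.int64(146)), (334, np.int64(146)), (336, np.int64(142)), (338, np.int64(92)), (340, np.int64(60)), (342, np.int64(60)), (344, np.int64(61)), (346, np.int64(61))]
True
touch 27.96 [453.96 200.37  57.03] [-0.71  2.23  3.21] [ 0.27 -0.13  0.01] 43.24626657411693
```

The blade is well out (rows 299–339) and the lip is still at the edge. That guard trip was force noise, so I'll approach in small steps with averaged force.

Run:
```python
from h import *
np.set_printoptions(precision=2,suppress=True,linewidth=200)
def F(n=6):
    a=[]
    for _ in range(n): a.append(np.r_[bot.observe()["contact_force"],bot.observe()["wrist_torque"]]); bot.sleep(.012)
    return np.mean(a,0)
bot.move_l([454,197.2,57],v=12,guard=6)
base=[]; y=197.2
while y>187:
    y-=.4; bot.move_l([454,y,57],v=8); q=F(); base.append(q[1])
    s=bot.observe(); print(round(s["t"],2),round(y,1),s["tool_pos"][1].round(2),q[:4])
    if len(base)>3 and q[1]>np.median(base[:-1])+1.5: break
    if s["t"]>35: break
S=bot.camera("side"); cv2.imwrite("pics/j_s.png",S[:,:,::-1])
```

```text
28.68 196.8 197.24 [-0.26  6.15  2.61  1.31]
28.98 196.4 196.88 [-0.13  6.51  2.57  1.36]
29.28 196.0 196.49 [0.12 6.75 2.02 1.38]
29.58 195.6 196.09 [-0.17  6.61  2.51  1.37]
29.88 195.2 195.69 [0.16 6.97 2.78 1.38]
30.18 194.8 195.27 [0.12 7.11 2.61 1.39]
30.48 194.4 194.91 [0.09 6.87 2.86 1.39]
30.78 194.0 194.47 [0.19 7.17 2.85 1.39]
31.08 193.6 194.07 [0.04 6.89 3.08 1.39]
31.38 193.2 193.67 [0.18 6.66 2.58 1.38]
31.68 192.8 193.28 [0.1  6.58 2.52 1.39]
31.98 192.4 192.88 [0.03 6.7  2.53 1.38]
32.28 192.0 192.48 [0.13 7.05 2.73 1.38]
32.58 191.6 192.08 [-0.26  7.    2.7   1.4 ]
32.88 191.2 191.7 [0.11 6.51 3.04 1.4 ]
33.18 190.8 191.28 [0.11 7.19 2.75 1.39]
33.48 190.4 190.89 [-0.15  6.86  2.56  1.42]
33.78 190.0 190.51 [-0.03  6.88  2.59  1.39]
34.08 189.6 190.08 [-0.02  6.7   2.81  1.38]
34.38 189.2 189.68 [0.1  7.27 2.69 1.39]
34.68 188.8 189.3 [-0.21  6.94  2.77  1.39]
34.98 188.4 188.88 [0.11 6.99 3.09 1.39]
35.28 188.0 188.51 [0.07 6.88 2.55 1.43]
```

The force held steady at ~7 N, so I need to know whether the case is already pushing the carton. I'll check the carton edges between the saved pictures.

Run:
```python
from h import *
np.set_printoptions(precision=2,suppress=True,linewidth=200)
ims={n:cv2.cvtColor(cv2.imread(f"pics/{n}.png"),cv2.COLOR_BGR2HSV) for n in("side0","g_s","i_s","j_s")}
G={n:cv2.cvtColor(cv2.imread(f"pics/{n}.png"),6).astype(float) for n in ims}
for n,h in ims.items():
    m=cv2.inRange(h,(8,60,60),(30,255,255)); 
    k=m[230:285]
    print(n,[(c,round(230+np.flatnonzero(k[:,c]).min(),1),230+np.flatnonzero(k[:,c]).max()) for c in (345,352,358,395,402,408)],
      [(r,330+np.flatnonzero(m[r,330:420]).min(),330+np.flatnonzero(m[r,330:420]).max()) for r in (245,255,265)])
    print("  bottom grad",[G[n][270:279,c].astype(int) for c in (345,352,400)])
    print("  top grad",[G[n][234:242,c].astype(int) for c in (345,352,402)])
```

```text
side0 [(345, np.int64(237), np.int64(274)), (352, np.int64(236), np.int64(274)), (358, np.int64(236), np.int64(274)), (395, np.int64(237), np.int64(274)), (402, np.int64(237), np.int64(274)), (408, np.int64(245), np.int64(274))] [(245, np.int64(338), np.int64(408)), (255, np.int64(339), np.int64(411)), (265, np.int64(339), np.int64(412))]
  bottom grad [array([119, 118, 116, 112, 104, 104, 111, 113, 114]), array([116, 114, 114, 110, 102, 104, 111, 114, 114]), array([117, 117, 115, 110,  99,  92, 100, 109, 110])]
  top grad [array([243, 237, 214, 192, 201, 206, 206, 206]), array([117, 119, 140, 179, 201, 204, 203, 202]), array([110, 119, 142, 174, 196, 204, 207, 207])]
g_s [(345, np.int64(237), np.int64(274)), (352, np.int64(236), np.int64(274)), (358, np.int64(239), np.int64(274)), (395, np.int64(240), np.int64(274)), (402, np.int64(240), np.int64(274)), (408, np.int64(245), np.int64(274))] [(245, np.int64(338), np.int64(408)), (255, np.int64(339), np.int64(411)), (265, np.int64(339), np.int64(412))]
  bottom grad [array([125, 123, 121, 118, 108, 105, 111, 113, 114]), array([121, 120
[... 901 characters left out ...]
78, 202, 212, 214, 213])]
j_s [(345, np.int64(237), np.int64(274)), (352, np.int64(237), np.int64(274)), (358, np.int64(236), np.int64(274)), (395, np.int64(237), np.int64(274)), (402, np.int64(237), np.int64(274)), (408, np.int64(245), np.int64(274))] [(245, np.int64(338), np.int64(408)), (255, np.int64(339), np.int64(410)), (265, np.int64(339), np.int64(412))]
  bottom grad [array([122, 121, 120, 115, 102,  85,  78,  77,  77]), array([119, 117, 117, 112,  98,  84,  77,  76,  76]), array([116, 118, 116, 110,  99,  86,  96, 108, 112])]
  top grad [array([247, 242, 218, 190, 196, 200, 200, 201]), array([121, 122, 139, 174, 195, 197, 197, 196]), array([108, 115, 141, 177, 202, 211, 213, 213])]
```

The carton has not moved, so the case hasn't reached it. I'll measure the remaining gap from the last picture, which costs no robot time.

Run:
```python
from h import *
np.set_printoptions(precision=1,suppress=True,linewidth=200)
B=cv2.cvtColor(cv2.imread("pics/j_s.png"),6)
print([(r,int(B[r,372:382].mean())) for r in range(236,304)])
print([(r,int(B[r,364:368].mean()),int(B[r,384:388].mean())) for r in range(284,300)])
print("carton bottom front",plane("side",[(345,274.3),(352,274.3),(400,275)],0), "top front edge?")
Tm=cv2.imread("pics/top0.png");g=cv2.cvtColor(Tm,6).astype(float)
print("left edge top img",[np.round(plane("top",[(332+np.argmax(np.abs(np.diff(g[r,332:350])))+.5,r)],26)[0,:2],1) for r in range(266,320,6)])
for r in (288,290,292,294,296,298): print(r,plane("side",[(376,r)],0)[0,1].round(1))
```

```text
[(236, 152), (237, 154), (238, 156), (239, 158), (240, 158), (241, 159), (242, 159), (243, 159), (244, 160), (245, 155), (246, 141), (247, 128), (248, 117), (249, 94), (250, 66), (251, 55), (252, 54), (253, 54), (254, 54), (255, 54), (256, 53), (257, 60), (258, 82), (259, 108), (260, 121), (261, 120), (262, 105), (263, 79), (264, 59), (265, 64), (266, 87), (267, 102), (268, 106), (269, 110), (270, 114), (271, 115), (272, 111), (273, 106), (274, 102), (275, 101), (276, 101), (277, 101), (278, 100), (279, 100), (280, 100), (281, 100), (282, 100), (283, 99), (284, 99), (285, 98), (286, 98), (287, 98), (288, 96), (289, 89), (290, 70), (291, 52), (292, 46), (293, 46), (294, 60), (295, 97), (296, 130), (297, 148), (298, 160), (299, 167), (300, 169), (301, 169), (302, 169), (303, 168)]
[(284, 87, 90), (285, 87, 93), (286, 87, 94), (287, 88, 92), (288, 89, 90), (289, 87, 89), (290, 80, 84), (291, 72, 77), (292, 65, 71), (293, 58, 64), (294, 54, 58), (295, 54, 56), (296, 59, 59), (297, 68, 64), (298, 73, 69), (299, 75, 71)]
carton bottom front [[502.6 149.7   0. ]
 [490.7 149.    0. ]
 [408.5 146.7   0. ]] top front edge?
left edge top img [array([503. , 152.9]), array([490.9, 153. ]), array([478.7, 151.1]), array([466.7, 151.2]), array([454.6, 151.3]), array([442.6, 151.5]), array([430.6, 149.6]), array([418.6, 149.7]), array([406.6, 147.8])]
288 194.8
290 201.5
292 208.2
294 214.7
296 221.2
298 227.6
```

By both views the carton face is at y≈149–151 and the case's back at ≈148.5–150, so contact should be very close. I'll continue the small steps and then push the handle down.

Run:
```python
from h import *
np.set_printoptions(precision=2,suppress=True,linewidth=200)
def F(n=6):
    a=[]
    for _ in range(n): a.append(np.r_[bot.observe()["contact_force"],bot.observe()["wrist_torque"]]); bot.sleep(.01)
    return np.mean(a,0)
y=188.0; hit=False
while bot.observe()["t"]<40:
    y-=.35; bot.move_l([454,y,57],v=9); q=F()
    s=bot.observe(); print(round(s["t"],2),round(y,1),s["tool_pos"][1].round(2),q[:4])
    if q[1]>7.9: hit=True; break
print(hit)
S=bot.camera("side"); cv2.imwrite("pics/k_s.png",S[:,:,::-1])
B=cv2.cvtColor(cv2.imread("pics/k_s.png"),6);print([(c,B[270:279,c]) for c in (345,352,400)])
```

```text
35.63 187.7 188.36 [-0.04  8.48  2.38  1.8 ]
True
[(345, array([122, 120, 119, 115, 102,  85,  78,  77,  77], dtype=uint8)), (352, array([119, 117, 116, 112,  99,  84,  77,  76,  76], dtype=uint8)), (400, array([117, 118, 117, 110,  98,  87,  97, 109, 112], dtype=uint8))]
```

That is contact: torque jumped from 1.39 to 1.80 N·m, force is up, and the carton hasn't moved. Pushing the handle down now.

Run:
```python
from h import *
np.set_printoptions(precision=2,suppress=True,linewidth=200)
f=lambda l:(lambda s:print(l,round(s["t"],2),s["tool_pos"],s["contact_force"],s["wrist_torque"],s["width"]*93))(bot.observe())
print(bot.move_l([454,187.65,54.5],v=12,guard=16)); f("a")
print(bot.move_l([454,187.65,50.5],v=10,guard=14)); f("b")
bot.sleep(.1); f("c")
S=bot.camera("side"); cv2.imwrite("pics/l_s.png",S[:,:,::-1])
B=cv2.cvtColor(cv2.imread("pics/l_s.png"),6)
print([(r,int(B[r,372:382].mean())) for r in range(244,270)])
print([(c,B[270:279,c]) for c in (345,352,400)])
```

```text
False
a 36.04 [453.99 188.39  54.58] [1.31 8.38 1.84] [ 1.88 -0.13  0.01] 43.480011172187076
True
b 36.39 [454.35 188.75  52.58] [-1.7   1.68  6.51] [ 0.16  0.11 -0.  ] 43.56225314572125
c 36.49 [454.35 188.73  52.62] [-1.43  2.07  6.05] [ 0.14  0.12 -0.01] 43.71463512378332
[(244, 158), (245, 157), (246, 156), (247, 155), (248, 149), (249, 136), (250, 124), (251, 106), (252, 81), (253, 60), (254, 54), (255, 54), (256, 53), (257, 53), (258, 53), (259, 53), (260, 67), (261, 94), (262, 98), (263, 78), (264, 59), (265, 64), (266, 86), (267, 102), (268, 106), (269, 110)]
[(345, array([122, 121, 119, 116, 102,  86,  78,  77,  77], dtype=uint8)), (352, array([119, 118, 116, 112,  99,  84,  77,  76,  77], dtype=uint8)), (400, array([117, 117, 116, 111,  98,  86,  96, 108, 113], dtype=uint8))]
```

The blade is locked: the pull fell from 8 to 2 N. I'll press firmly against the stop to make sure the handle is fully down.

Run:
```python
from h import *
np.set_printoptions(precision=2,suppress=True,linewidth=200)
f=lambda l:(lambda s:print(l,round(s["t"],2),s["tool_pos"],s["contact_force"],s["wrist_torque"],s["width"]*93))(bot.observe())
print(bot.move_l([454.2,188.6,50],v=8,guard=18)); f("b")
S=bot.camera("side"); cv2.imwrite("pics/m_s.png",S[:,:,::-1])
B=cv2.cvtColor(cv2.imread("pics/m_s.png"),6)
print([(r,int(B[r,372:382].mean())) for r in range(250,270)])
```

```text
True
b 36.87 [454.84 189.55  52.09] [-2.56  1.6   6.22] [0.16 0.4  0.1 ] 43.72456173239681
[(250, 130), (251, 118), (252, 95), (253, 67), (254, 55), (255, 54), (256, 54), (257, 53), (258, 53), (259, 53), (260, 60), (261, 83), (262, 99), (263, 88), (264, 63), (265, 59), (266, 76), (267, 96), (268, 104), (269, 108)]
```

Run:
```python
from h import *
np.set_printoptions(precision=2,suppress=True,linewidth=200)
f=lambda l:(lambda s:print(l,round(s["t"],2),s["tool_pos"],s["contact_force"],s["width"]*93))(bot.observe())
bot.gripper_to(1.0); f("open")
p=bot.observe()["tool_pos"]
bot.move_l([p[0],p[1],112],v=130); f("up")
S=bot.camera("side"); cv2.imwrite("pics/n_s.png",S[:,:,::-1])
B=cv2.cvtColor(cv2.imread("pics/n_s.png"),6)
print([(r,int(B[r,372:382].mean())) for r in range(222,302)])
print([(r,int(B[r,372:382].mean())) for r in range(320,346,2)])
print([(c,B[270:279,c]) for c in (345,352,400)])
v=np.hstack([cv2.resize(S[210:350,310:450],(500,500),interpolation=2)]); cv2.imwrite("pics/n.png",v[:,:,::-1])
```

```text
open 37.85 [454.93 189.71  51.88] [-0.67  0.25 -0.94] 93.1106825042648
up 38.47 [454.74 189.62 111.39] [-0.15 -0.55  0.16] 93.13007030209026
[(222, 123), (223, 122), (224, 122), (225, 121), (226, 121), (227, 121), (228, 121), (229, 121), (230, 121), (231, 119), (232, 118), (233, 116), (234, 104), (235, 83), (236, 65), (237, 61), (238, 62), (239, 61), (240, 61), (241, 60), (242, 59), (243, 58), (244, 58), (245, 59), (246, 58), (247, 57), (248, 56), (249, 56), (250, 56), (251, 55), (252, 55), (253, 54), (254, 54), (255, 54), (256, 53), (257, 53), (258, 53), (259, 52), (260, 53), (261, 66), (262, 93), (263, 95), (264, 74), (265, 58), (266, 63), (267, 86), (268, 101), (269, 105), (270, 108), (271, 112), (272, 113), (273, 110), (274, 105), (275, 101), (276, 100), (277, 99), (278, 99), (279, 100), (280, 102), (281, 102), (282, 102), (283, 101), (284, 101), (285, 101), (286, 100), (287, 99), (288, 99), (289, 98), (290, 91), (291, 71), (292, 52), (293, 45), (294, 46), (295, 62), (296, 105), (297, 145), (298, 162), (299, 166), (300, 166), (301, 166)]
[(320, 157), (322, 179), (324, 238), (326, 238), (328, 239), (330, 239), (332, 148), (334, 143), (336, 141), (338, 129), (340, 62), (342, 59), (344, 61)]
[(345, array([121, 119, 118, 114, 100,  84,  77,  76,  77], dtype=uint8)), (352, array([117, 116, 115, 111,  97,  83,  76,  76,  75], dtype=uint8)), (400, array([118, 118, 116, 111, 100,  86,  85,  99, 110], dtype=uint8))]
```

View pics/n.png

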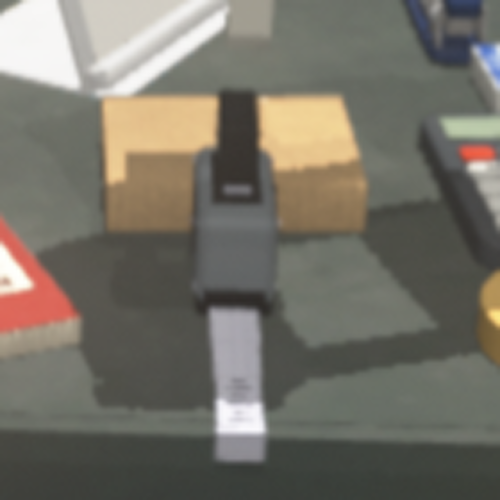

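The tape lies square with the blade out, the lip on the edge, its back at the carton and nothing moving. I'll do one quick press with shut fingers to be sure the handle is at its stop, then retreat.

Run:
```python
from h import *
np.set_printoptions(precision=2,suppress=True,linewidth=200)
f=lambda l:(lambda s:print(l,round(s["t"],2),s["tool_pos"],s["contact_force"],s["width"]*93))(bot.observe())
bot.gripper_to(0.0); f("shut")
bot.move_l([454.5,189.6,98],v=60,guard=10)
print(bot.move_l([454.5,189.6,80],v=20,guard=11)); f("press")
p=bot.observe()["tool_pos"]
bot.move_l([454.5,189.6,125],v=120); f("up")
S=bot.camera("side"); cv2.imwrite("pics/o_s.png",S[:,:,::-1])
B=cv2.cvtColor(cv2.imread("pics/o_s.png"),6)
print([(r,int(B[r,372:382].mean())) for r in range(258,270)],[(r,int(B[r,372:382].mean())) for r in range(290,298)],[(r,int(B[r,372:382].mean())) for r in range(334,344,2)])
print([(c,B[270:279,c]) for c in (345,352,400)])
```

```text
shut 39.97 [454.94 189.7  112.02] [ 0.22 -0.53 -0.27] 0.39309801171989367
False
press 41.4 [454.56 189.65  80.13] [0.26 0.63 0.04] 0.8342943878139334
up 41.92 [454.47 189.56 124.72] [ 0.42  0.13 -0.2 ] 0.8206884759089293
[(258, 52), (259, 52), (260, 53), (261, 66), (262, 93), (263, 95), (264, 74), (265, 57), (266, 63), (267, 86), (268, 101), (269, 105)] [(290, 90), (291, 71), (292, 52), (293, 45), (294, 45), (295, 61), (296, 104), (297, 145)] [(334, 143), (336, 141), (338, 129), (340, 62), (342, 59)]
[(345, array([120, 118, 117, 112, 100,  83,  77,  76,  76], dtype=uint8)), (352, array([116, 115, 114, 110,  96,  83,  75,  75,  75], dtype=uint8)), (400, array([118, 118, 116, 111,  99,  85,  85,  98, 109], dtype=uint8))]
```

Those 14 N and 18 N resisted pushes, with the handle gap unchanged (~2.9 rows, as predicted for 8 mm), mean the handle is at its stop. The shut-finger press never touched the bar, so it adds nothing either way. The scene is unchanged and the robot is clear, so I'm handing in.

```bash
python3 -c "
from bench import bot
print(bot.finish_job())"
```

```text
the job is handed in; nothing more can be done
None
```

Job handed in at about 42 s: the tape's lip is hooked on the cabinet's left edge, the case was drawn back square until it touched the carton (which did not move) and slid about 1 mm back as it locked, and the gripper is clear; the first draw failed when the lip rode off the edge, and that the handle is fully down rests on force readings and pictures because the final check press never reached it.

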